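Turn the hotplate dial up four clicks and start it

TASK

Turn the hotplate's click-stop power dial clockwise by exactly four clicks, pushing its pointer blade round with a fingertip - never pinching it, and not going past the fourth click. Then press the start button on the same deck all the way in, only once the dial is set, and let it come back up. Leave the glassware, bottles and cap around it where they stand.

Things in the scene. Friction and masses are not known exactly. Their poses are not given: they have to be found in the camera images.
- hotplate: Fixed white bench hotplate, 340 mm deep (its x) by 300 mm wide (its y); origin under its middle on the bench, +x away from the robot. Control deck in front (x -170 to -20 mm), top 80 mm above the bench; behind it the heating plate, top at 102 mm. Dial and start button sit on the deck at x -95 mm, y +75 and -75 mm; which is where varies.
- power_dial (a joint): Dial angle, rad: 0 at the start, growing clockwise from above, range -1.9 to 4.3. Sprung click stops every 30 deg (0.5236), so four clicks = 2.094. Peak resistance a quarter step past a click, 0.17 to 0.23 N m (about 3.5 to 6 N on the outer blade); past the half step it snaps ahead of the finger into the next click. Let go, it settles at the nearest click.
- dial_axis (a point): On the dial's vertical turning axis, level with the top of its round grey disc (100 mm above the bench). Disc 60 mm in diameter, 14 mm thick, with a 24 mm hub to 120 mm height; it turns on a fixed flat aluminium bezel 120 mm in diameter, top 86 mm above the bench, with twelve tick marks.
- blade_tip (a point): Top outer end of the dial's single black pointer blade, on its centre line, 54 mm from the axis, 122 mm above the bench. The blade runs radially from the hub to here, 10 mm thick, with flat upright sides from 88 to 122 mm above the bench (22 mm of side above the disc). A white line marks the end. It may point any way at the start.
- start_button (a joint): How far the start button is pressed in, m: 0 up, 0.006 fully in; it springs back. Pressing fully in takes about 5 N; it counts as pressed at 0.0045.
- start_button_top (a point): Centre of the top of the round black start button, 32 mm in diameter, pressed straight down, standing in a round aluminium housing on the deck about 150 mm from the dial's axis.
- beaker: Glass beaker, 60 mm diameter, 70 mm high, loose on the heating plate behind the deck; origin at the centre of its underside. Leave alone.
- amber_jar: Amber glass jar, 60 mm diameter, 110 mm high, loose on the bench beside the hotplate on its +y side; origin at the centre of its underside. Leave alone.
- white_bottle: White plastic bottle, 64 mm diameter, 130 mm high, loose on the bench on the hotplate's -y side; origin at the centre of its underside. Leave alone.
- screw_cap: Loose screw cap, 44 mm diameter, 16 mm high, lying on the bench on the hotplate's -y side; origin at the centre of its underside. Leave alone.

How it is judged:
By the outcome, as a careful person would: the job done as asked, in the order asked, and still so for the second after the job is handed in, with the robot touching nothing.
It also fails if it takes over 51 s, if anything falls off the work surface, if the arm or the gripper's body presses on something with over 40 N, if the wrist force passes 120 N, or if a joint passes its speed limit or range.

ROBOT

A 6-joint arm with a two-finger parallel gripper is mounted at the origin on the work surface. World frame = base frame: x ahead of the robot, y to its left, z up, the work surface at z = 0. Lengths are in mm, angles in rad, forces in N, time in s.
With the tool pointing down it reaches from about 350 to 975 mm from the base axis. Payload 4.9 kg.
Tool frame: the origin (TCP) lies on the centre line of the jaws, within the pads' length; the fingertips stand 8 mm ahead of it and the grasp point (between the pads) lies 11 mm behind it (robot.tcp_to_tips is the distance from the TCP to the fingertips, in mm); z points along the fingers, x is the direction in which the jaws open and shut, and the axes are right-handed (so a half turn about z gives the same grasp; the last joint's range is limited). The gripper opens to 85 mm and grips with 20 to 120 N. Pads are 22 mm wide; open, the fingers measure 114 mm over their backs; the gripper's body (76 mm by 85 mm) begins 54 mm behind the grasp point. The pads swing forward as they close: fully open they stand 13 mm farther back than shut.
Start: joints at [-1.368, 0.053, 1.613, -0, 1.476, -0.119], TCP at [197.666, -592.899, 239.304] pointing down, gripper open.
Joint ranges: [-3.01, 3.01], [-1.01, 2.22], [0.06, 2.58], [-1.02, 4.17], [0.09, 2.62], [-3.14, 3.14]. Speed limits (rad/s): [2.57, 2.57, 3.14, 3.14, 3.14, 3.14].

INTERFACE

Orientations are given as [roll, pitch, yaw] about the fixed x, y, z axes, in that order (R = Rz(yaw) Ry(pitch) Rx(roll)).
In Python, from bench import robot gives the robot as it stands.
- The arm moves only by the tool jog_arm, never from a script. Its arguments are lists of equal length, an entry for each row: "slide": the shift along the tool's x, y, z in cm, a list of three; "angular": the turn, a rotation vector about the tool's x, y, z in rad, a list of three; "grip": the finger opening in cm, from 0 to 8.54. In form: {"slide": [[tx, ty, tz], ...], "angular": [[ax, ay, az], ...], "grip": [grip, ...]}. A call has 1 to 12 rows; each row is the pose to reach, as a shift and turn from the pose commanded when the call began, along the tool's axes at that moment; what a row does not reach only later rows make up. A row lasts 1/10 s, in which the tool goes at most 50 mm and 8.59 degrees, less where a joint would pass 70% of its speed; a pose out of reach is approached as far as the arm can. A call with a gripper value outside its range is refused whole. The fingers move at their own pace and stop on an object; "squeeze" is the grip in N (left out, the last holds). Time passes only in rows, so rows that repeat a pose let the fingers close. It gives the time, the measured TCP pose, the force and the opening at its end, in the units of the state.
- robot.read_state(): the state, without advancing time (a new reading comes with each control period).
- robot.capture(name): name is "scene" or "top" or "wrist"; returns the picture (420x560x3 uint8, red, green, blue); there is no depth.
- robot.camera_params(name): a dict with "K" (3x3 intrinsics, pixels), "R" (3x3) and "t" (3): a world point X has camera coordinates R X + t. Camera axes: x right, y down, z forward; pixel columns grow to the right and rows downward; lengths in mm; the calibration is good to about 2 mm. A picture is of the moment at which its call begins: read the wrist's pose just before it. camera_params takes no time and is no camera call; for the wrist camera it gives the pose at the moment of the call.
- robot.job_done(): hands the job in, once; it reports no verdict.
The state is a dict: "clock": time; "joints": joint angles; "qd": joint speeds; "joint_torque": joint torques, N m; "tool_pos": TCP position; "ee_rot": TCP orientation; "contact_force": force on the tool from outside, world axes, zero at the start; "ft_torque": the same for the moment, N m; "gripper_width": opening from 0.0 (shut) to 1.0 (fully open).
Only numpy, scipy, OpenCV 4.12 (cv2) and the standard library are available. Lean on these libraries where they do the work, as an engineer would, in place of code of your own. Each camera call takes 0.05 s, during which the arm holds its last target. There are 200 camera calls.

## Working session

There is one attempt and no reset: what is moved stays moved. The work goes in short steps, Python scripts to look and compute and a tool call to move; the robot and the scene stay as the last step left them, time stands still between calls to the robot, and variables do not carry over. Pictures are saved under pics/ and viewed, about 8 in all and at most 12, crops included, and the job is handed in when it is done.

Besides the shell and the picture viewer there is one more tool, called after ">>>" by a JSON object that holds its "method" and its "body", one argument or row to a line. jog_arm: Moves the arm, as the interface text tells. Its arguments: {"type":"object","properties":{"slide":{"type":"array"},"angular":{"type":"array"},"grip":{"type":"array"},"squeeze":{"type":"number"}},"required":["slide","angular","grip"]}

```bash
mkdir -p pics; ls
python3 - <<'E'
from bench import robot
import cv2,numpy as np
s=robot.read_state(); print(s)
for n in("scene","top"):
    im=robot.capture(n); cv2.imwrite(f"pics/{n}0.png",im[:,:,::-1]); p=robot.camera_params(n); print(n,p)
E
```

```text
pics
{'clock': 0.0, 'joints': array([-1.36799004e+00,  5.33599329e-02,  1.61430783e+00,  4.13637321e-05,
        1.47602698e+00, -1.19027192e-01]), 'qd': array([-1.28540678e-04,  1.21933630e-03, -8.23836512e-05, -9.80171203e-05,
        6.48246367e-04,  2.39363789e-04]), 'joint_torque': array([ 2.94909814e-04, -3.93674433e+01, -3.70181072e+01, -9.60674288e-05,
        7.08083229e-03, -6.81679737e-06]), 'tool_pos': array([ 197.56100867, -592.3022191 ,  238.05285176]), 'ee_rot': array([-3.14130216e+00,  2.08233250e-03, -1.24896651e+00]), 'contact_force': array([ 0.48003751,  0.60998453, -0.23516684]), 'ft_torque': array([-0.06274692, -0.02842745,  0.00177598]), 'gripper_width': 0.999690696619913}
scene {'K': array([[524.97769904,   0.        , 271.7073295 ],
       [  0.        , 524.97769904, 212.35361868],
       [  0.        ,   0.        ,   1.        ]]), 'R': array([[-0.76169527,  0.64761758, -0.02029274],
       [ 0.46342947,  0.52263958, -0.71559835],
       [-0.45282828, -0.55447213, -0.69821716]]), 't': array([ 419.63874812, -208.78182971, 1535.05381358])}
top {'K': array([[463.50797577,   0.        , 277.36735353],
       [  0.        , 463.50797577, 204.9847268 ],
       [  0.        ,   0.        ,   1.        ]]), 'R': array([[ 0.02788594, -0.99944417, -0.01826799],
       [-0.99141482, -0.02531719, -0.12827979],
       [ 0.12774599,  0.02168836, -0.99156975]]), 't': array([ 18.35035199, 590.94289984, 886.43572968])}
```

View pics/top0.png

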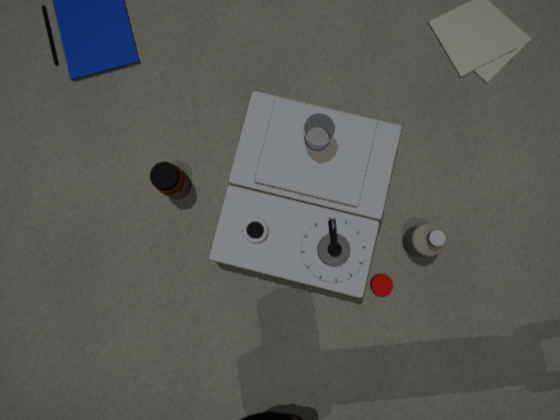

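View pics/scene0.png

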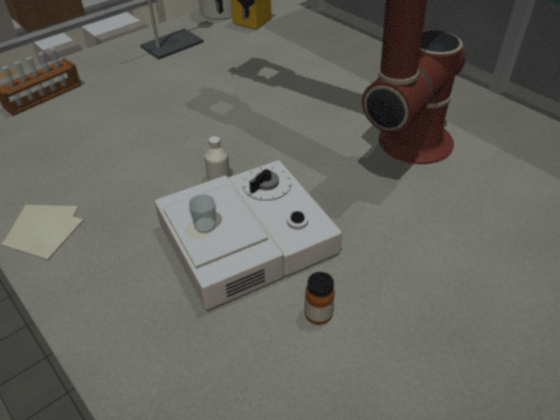

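Top view: dial hub near (334,250), blade tip near (332,219), button near (256,230). The scene view agrees. Next I'll convert these to positions and enlarge the dial.

```bash
cat > h.py <<'E'
import numpy as np,cv2
from bench import robot
def ray(n,uv,z,p=None):
    p=p or robot.camera_params(n)
    d=p["R"].T@np.linalg.solve(p["K"],[*uv,1]); c=-p["R"].T@p["t"]
    return c+d*(z-c[2])/d[2]
def proj(n,X,p=None):
    p=p or robot.camera_params(n)
    q=p["K"]@(p["R"]@np.asarray(X,float)+p["t"]); return q[:2]/q[2]
E
python3 - <<'E'
from h import *
for nm,uv,z in [("hub",(334.5,250),120),("tip",(332,219),122),("btn",(255.5,230),95),("btnHousing",(256,231),90),
 ("deckFL",(210.5,262),80),("deckFR",(363,296),80),("deckBL",(230,187),80),("deckBR",(382,217),80),("cap",(382,285),16),("bottle",(436,239),130)]:
    print(nm,ray("top",uv,z).round(1))
im=cv2.imread("pics/top0.png")[180:310,200:400]
cv2.imwrite("pics/crop1.png",cv2.convertScaleAbs(cv2.resize(im,(800,520),interpolation=cv2.INTER_CUBIC),alpha=1.5))
E
```

```text
hub [501.1 -72.2 120. ]
tip [556.5 -66.8 122. ]
btn [535.   72.2  95. ]
btnHousing [533.5  71.6  90. ]
deckFL [473.7 155.8  80. ]
deckFR [ 419.1 -130.    80. ]
deckBL [617.3 125.   80. ]
deckBR [ 567.  -165.1   80. ]
cap [ 437.9 -178.1   16. ]
bottle [ 525.  -249.9  130. ]
```

View pics/crop1.png

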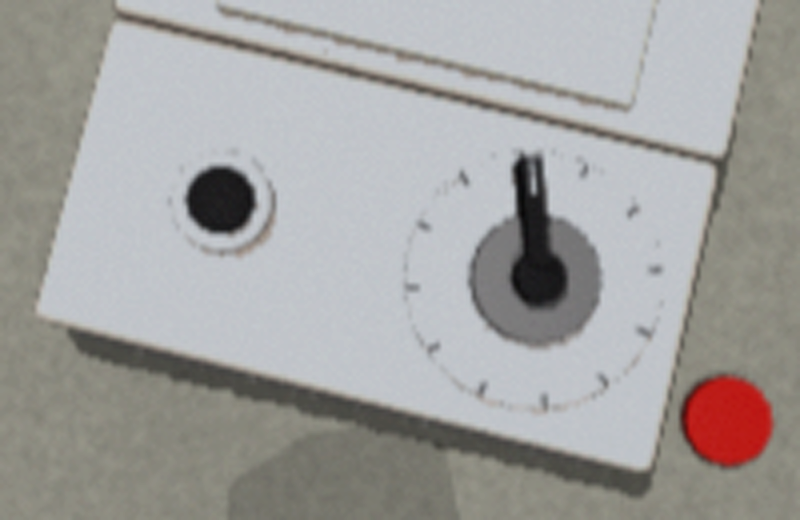

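```bash
cat >> h.py <<'E'
from scipy.spatial.transform import Rotation as Ro
def down(yaw): return Ro.from_euler("xyz",[np.pi,0,yaw])
def row(p0,y0,p1,y1):
    """tool-frame shift (cm) and yaw turn (about tool z) from cmd pose 0 to 1"""
    R=down(y0); return (R.inv().apply(np.subtract(p1,p0))/10).round(3), R.inv().__mul__(down(y1)).as_rotvec().round(4)
E
python3 - <<'E'
from h import *
ax=ray("top",(334,250),100);hub=ray("top",(334.75,249.25),120);tip=ray("top",(332.2,218.7),122)
print(ax,hub,tip,np.degrees(np.arctan2(*(tip-hub)[1::-1])),np.linalg.norm(tip-hub))
c=(ax+hub)[:2]/2
b=np.radians(5+16)
u=np.array([np.cos(b),np.sin(b)]);d=np.array([np.sin(b),-np.cos(b)])
p=[*(c+46*u-16*d),210];print(p)
print(row([197.666,-592.899,239.304],-1.249,p,b))
E
```

```text
[501.74974696 -73.35438353 100.        ] [502.43087155 -72.63294743 120.        ] [557.06329829 -67.18140877 122.        ] 5.698439827164197 54.94016131720259
[np.float64(539.3011216801557), np.float64(-41.57145297723357), 210]
(array([-41.498, -49.847,   2.93 ]), array([ 0.    ,  0.    , -1.6155]))
```

>>> {"method": "jog_arm", "body": {
  "slide": [
    [-41.5,-49.8,2.9],
    [-41.5,-49.8,2.9],
    [-41.5,-49.8,2.9],
    [-41.5,-49.8,2.9],
    [-41.5,-49.8,2.9],
    [-41.5,-49.8,2.9],
    [-41.5,-49.8,2.9],
    [-41.5,-49.8,2.9],
    [-41.5,-49.8,2.9],
    [-41.5,-49.8,2.9],
    [-41.5,-49.8,2.9],
    [-41.5,-49.8,2.9]
  ],
  "angular": [
    [0,0,-1.6155],
    [0,0,-1.6155],
    [0,0,-1.6155],
    [0,0,-1.6155],
    [0,0,-1.6155],
    [0,0,-1.6155],
    [0,0,-1.6155],
    [0,0,-1.6155],
    [0,0,-1.6155],
    [0,0,-1.6155],
    [0,0,-1.6155],
    [0,0,-1.6155]
  ],
  "grip": [0,0,0,0,0,0,0,0,0,0,0,0]
}}

```text
clock: 1.3
tool_pos: [513.6, -81.1, 212.1]
ee_rot: [3.142, 0.0, 0.369]
contact_force: [1.8, -1.2, 0.6]
gripper_width: -0.001
```

>>> {"method": "jog_arm", "body": {
  "slide": [
    [0,0,0],
    [0,0,0],
    [0,0,0]
  ],
  "angular": [
    [0,0,0],
    [0,0,0],
    [0,0,0]
  ],
  "grip": [0,0,0]
}}

```text
clock: 1.6
tool_pos: [512.7, -83.8, 212.2]
ee_rot: [-3.141, 0.001, 0.366]
contact_force: [-0.4, 0.8, 0.3]
gripper_width: -0.001
```

Run:
```python
from h import *
s=robot.read_state();print(s)
p=robot.camera_params("wrist");print(p)
im=robot.capture("wrist"); cv2.imwrite("pics/w1.png",im[:,:,::-1])
print(proj("wrist",[502,-73,120],p),proj("wrist",[556,-68,122],p),proj("wrist",[534,72,95],p))
```

```text
{'clock': 1.6, 'joints': array([-3.05160790e-01, -1.84238514e-01,  1.88431361e+00, -3.98143413e-04,
        1.44218571e+00, -6.70824740e-01]), 'qd': array([-2.22063302e-02, -8.11977865e-03, -1.06915554e-03,  1.50714677e-03,
        7.87203162e-05,  1.69614208e-03]), 'joint_torque': array([ 8.45757164e-01, -2.84481633e+01, -3.67108941e+01,  3.43420473e-02,
        1.81038762e-03, -1.04791165e-03]), 'tool_pos': array([512.68120514, -83.8127597 , 212.154633  ]), 'ee_rot': array([-3.14148657e+00,  7.68809411e-04,  3.65715187e-01]), 'contact_force': array([-0.4013572 ,  0.82732576,  0.25687107]), 'ft_torque': array([ 0.03624261,  0.01119785, -0.00921625]), 'gripper_width': -0.0006968150824470573}
{'K': array([[299.81744918,   0.        , 284.78716715],
       [  0.        , 299.81744918, 206.99597597],
       [  0.        ,   0.        ,   1.        ]]), 'R': array([[ 9.33730344e-01,  3.57976726e-01, -5.54428330e-04],
       [ 3.39704049e-01, -8.85578085e-01,  3.16784810e-01],
       [ 1.12910600e-01, -2.95979931e-01, -9.48497273e-01]]), 't': array([-448.0859202, -281.5131313,  270.9399819])}
[277.71594342 196.39914845] [343.53244833 214.83912661] [388.78485479  24.52987867]
```

View pics/w1.png

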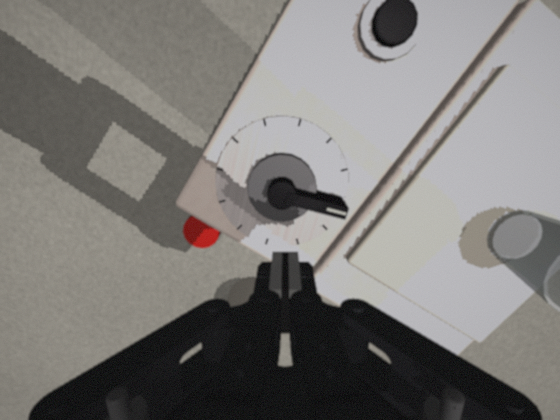

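Wrist view: hub top at about (281,192), blade end at (347,211), button at (394,22). The shut fingertips show at (287,255).

Run:
```python
from h import *
for nm,uv,z in [("hub",(281.5,191.5),120),("disc",(282,188),100),("bezel",(283,184),86),("tip",(346.5,210),122),("btn",(394,22),95)]: print(nm,ray("wrist",uv,z).round(1))
R=down(.3657)
for q in [(0,0,8),(14.5,11,8),(-14.5,-11,8),(14.5,-11,8),(-14.5,11,8)]: print(q,proj("wrist",np.array([512.7,-83.8,212.2])+R.apply(q)).round())
im=cv2.imread("pics/w1.png"); a=cv2.resize(im[150:300,190:390],(800,600),interpolation=cv2.INTER_CUBIC)
cv2.imwrite("pics/c2.png",cv2.convertScaleAbs(a,alpha=1.8))
```

```text
hub [503.4 -68.6 120. ]
disc [504.5 -70.9 100. ]
bezel [505.2 -70.6  86. ]
tip [556.6 -63.9 122. ]
btn [537.   74.4  95. ]
(0, 0, 8) [286. 265.]
(14.5, 11, 8) [313. 283.]
(-14.5, -11, 8) [258. 247.]
(14.5, -11, 8) [314. 247.]
(-14.5, 11, 8) [259. 283.]
```

View pics/c2.png

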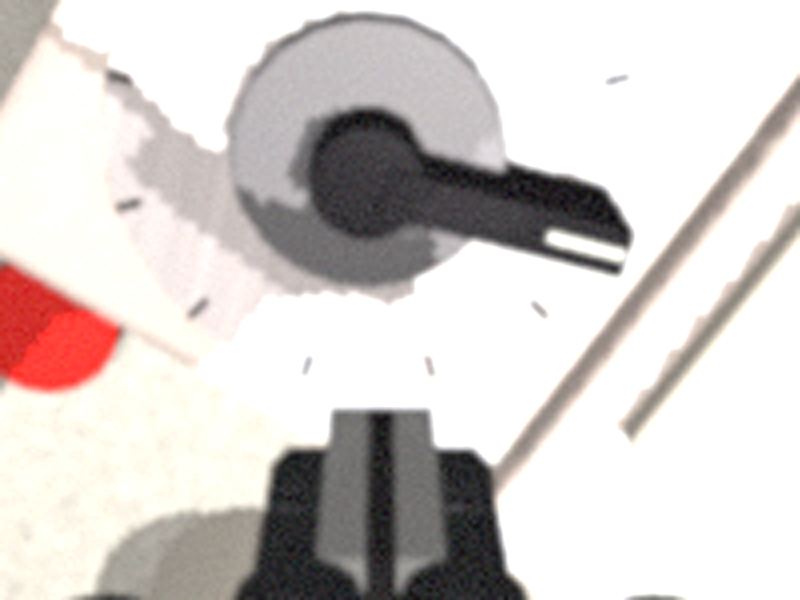

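Axis ≈ (503,-72), with the two views within 2–3 mm, and blade azimuth ≈ 5.3°. The hub-to-tip radius of 53–55 mm fits the given 54. Next, go to the trailing side and descend.

```bash
cat >> h.py <<'E'
C=np.array([503.,-72.])
def pose(bdeg,z,r=44,off=16):
    b=np.radians(bdeg);u=np.array([np.cos(b),np.sin(b)]);d=np.array([np.sin(b),-np.cos(b)])
    return [*(C+r*u-off*d),z],b
E
python3 - <<'E'
from h import *
m=[512.7,-83.8,212.2]
for z in(200,112):
  p,b=pose(21,z); print(p,row(m,.3657,p,b))
E
```

```text
[np.float64(538.3436515731521), np.float64(-41.29452339605157), 200] (array([ 3.915, -3.052,  1.22 ]), array([ 0.    ,  0.    , -0.0008]))
[np.float64(538.3436515731521), np.float64(-41.29452339605157), 112] (array([ 3.915, -3.052, 10.02 ]), array([ 0.    ,  0.    , -0.0008]))
```

>>> {"method": "jog_arm", "body": {
  "slide": [
    [3.9,-3.05,1.2],
    [3.9,-3.05,1.2],
    [3.9,-3.05,4],
    [3.9,-3.05,7],
    [3.9,-3.05,9],
    [3.9,-3.05,10],
    [3.9,-3.05,10],
    [3.9,-3.05,10]
  ],
  "angular": [
    [0,0,0],
    [0,0,0],
    [0,0,0],
    [0,0,0],
    [0,0,0],
    [0,0,0],
    [0,0,0],
    [0,0,0]
  ],
  "grip": [0,0,0,0,0,0,0,0]
}}

```text
clock: 2.45
tool_pos: [539.1, -41.6, 113.6]
ee_rot: [3.141, -0.001, 0.365]
contact_force: [0.0, -0.6, -0.0]
gripper_width: 0.003
```

Run:
```python
from h import *
s=robot.read_state();print(s['clock'],s['tool_pos'],s['ee_rot'],s['contact_force'])
im=robot.capture("wrist"); cv2.imwrite("pics/w2.png",cv2.convertScaleAbs(im[:,:,::-1],alpha=1.6))
m=s['tool_pos'];y=s['ee_rot'][2]
for b in list(range(17,-40,-4)):
  p,bb=pose(b,112); a,w=row([538.3,-41.3,112],.3665,p,bb); print(b,a,w[2])
```

```text
2.45 [539.14460482 -41.6186041  113.58953768] [ 3.14069957e+00 -1.23781946e-03  3.65387572e-01] [ 0.01416992 -0.56831139 -0.0069861 ]
17 [0.105 0.312 0.   ] 0.0698
13 [0.184 0.629 0.   ] 0.1396
9 [0.241 0.951 0.   ] 0.2094
5 [0.275 1.276 0.   ] 0.2792
1 [0.286 1.602 0.   ] 0.349
-3 [0.275 1.929 0.   ] 0.4189
-7 [0.24  2.254 0.   ] 0.4887
-11 [0.184 2.576 0.   ] 0.5585
-15 [0.104 2.893 0.   ] 0.6283
-19 [3.000e-03 3.204e+00 0.000e+00] 0.6981
-23 [-0.119  3.507  0.   ] 0.7679
-27 [-0.262  3.8    0.   ] 0.8377
-31 [-0.426  4.083  0.   ] 0.9076
-35 [-0.609  4.354  0.   ] 0.9774
-39 [-0.81   4.612  0.   ] 1.0472
```

View pics/w2.png

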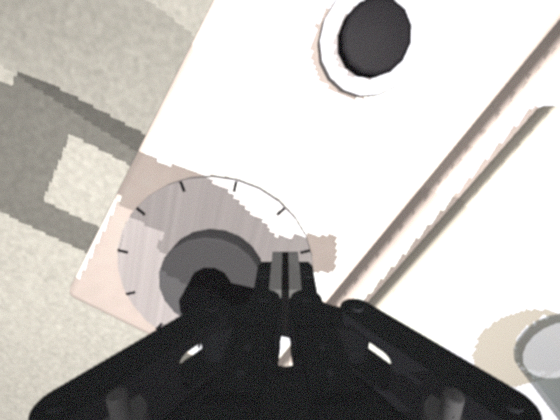

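Fingers are clear of everything, on the trailing side of the blade. First push: to about 20° past the start.

>>> {"method": "jog_arm", "body": {
  "slide": [
    [0.1,0.31,0],
    [0.18,0.63,0],
    [0.24,0.95,0],
    [0.275,1.28,0],
    [0.285,1.6,0],
    [0.28,1.77,0],
    [0.275,1.93,0],
    [0.26,2.09,0],
    [0.24,2.25,0],
    [0.21,2.41,0],
    [0.18,2.58,0],
    [0.1,2.89,0]
  ],
  "angular": [
    [0,0,0.07],
    [0,0,0.14],
    [0,0,0.209],
    [0,0,0.279],
    [0,0,0.349],
    [0,0,0.384],
    [0,0,0.419],
    [0,0,0.454],
    [0,0,0.489],
    [0,0,0.524],
    [0,0,0.558],
    [0,0,0.628]
  ],
  "grip": [0,0,0,0,0,0,0,0,0,0,0,0]
}}

```text
clock: 3.7
tool_pos: [551.0, -67.7, 114.5]
ee_rot: [-3.142, -0.003, -0.264]
contact_force: [0.2, -0.6, -0.4]
gripper_width: -0.001
```

Run:
```python
from h import *
s=robot.read_state();print(s['clock'],s['tool_pos'],s['ee_rot'],s['contact_force'])
im=robot.capture("top"); cv2.imwrite("pics/t2.png",cv2.convertScaleAbs(cv2.resize(im[180:310,200:400,::-1],(800,520),interpolation=cv2.INTER_CUBIC),alpha=1.5))
p0,b0=pose(-15,112)
for b in range(-19,-64,-4):
  p,bb=pose(b,112); a,w=row(p0,b0,p,bb); print(b,a,w[2])
```

```text
3.7 [551.04221079 -67.68922734 114.47049572] [-3.14153796 -0.00317147 -0.2635298 ] [ 0.21196657 -0.55939753 -0.35746651]
-19 [0.101 0.311 0.   ] 0.0698
-23 [0.18  0.628 0.   ] 0.1396
-27 [0.237 0.95  0.   ] 0.2094
-31 [0.271 1.275 0.   ] 0.2793
-35 [0.282 1.601 0.   ] 0.3491
-39 [0.27  1.928 0.   ] 0.4189
-43 [0.236 2.253 0.   ] 0.4887
-47 [0.179 2.575 0.   ] 0.5585
-51 [0.1   2.892 0.   ] 0.6283
-55 [-1.000e-03  3.203e+00  0.000e+00] 0.6981
-59 [-0.123  3.506  0.   ] 0.7679
-63 [-0.267  3.799  0.   ] 0.8378
```

View pics/t2.png

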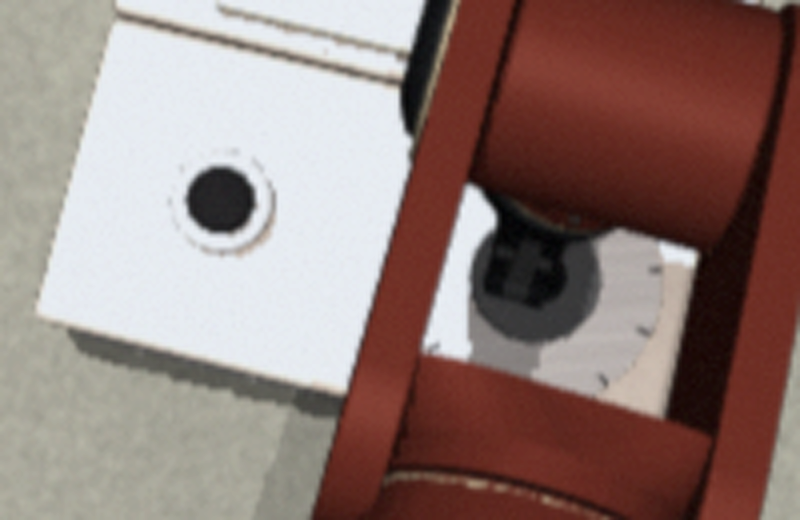

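Seven pictures viewed so far. The blade is hidden under the wrist here. TCP at (551,-67.7) with no force fits one snap ahead (blade at about -25°). Continuing to β=-62°, where force should return if the blade is on click 2 (-54.7°).

>>> {"method": "jog_arm", "body": {
  "slide": [
    [0.1,0.31,0],
    [0.18,0.63,0],
    [0.24,0.95,0],
    [0.27,1.27,0],
    [0.28,1.6,0],
    [0.27,1.93,0],
    [0.24,2.25,0],
    [0.18,2.57,0]
  ],
  "angular": [
    [0,0,0.07],
    [0,0,0.14],
    [0,0,0.209],
    [0,0,0.279],
    [0,0,0.349],
    [0,0,0.419],
    [0,0,0.489],
    [0,0,0.558]
  ],
  "grip": [0,0,0,0,0,0,0,0]
}}

```text
clock: 4.55
tool_pos: [545.9, -93.0, 114.1]
ee_rot: [-3.14, -0.002, -0.821]
contact_force: [-0.5, -0.5, -0.2]
gripper_width: -0.002
```

>>> {"method": "jog_arm", "body": {
  "slide": [
    [0.1,0.31,0],
    [0.18,0.63,0],
    [0.24,0.95,0],
    [0.26,1.2,0],
    [0.26,1.2,0]
  ],
  "angular": [
    [0,0,0.07],
    [0,0,0.14],
    [0,0,0.209],
    [0,0,0.262],
    [0,0,0.262]
  ],
  "grip": [0,0,0,0,0]
}}

```text
clock: 5.05
tool_pos: [539.4, -102.6, 114.1]
ee_rot: [-3.138, -0.002, -1.081]
contact_force: [4.0, 2.0, -0.2]
gripper_width: -0.003
```

Contact of 4.5 N against the push at β=-62° means the blade is a quarter step past click 2, as predicted. Next I do click 3, with the check at -92°.

>>> {"method": "jog_arm", "body": {
  "slide": [
    [0.1,0.31,0],
    [0.18,0.63,0],
    [0.24,0.95,0],
    [0.26,1.2,0],
    [0.26,1.2,0]
  ],
  "angular": [
    [0,0,0.07],
    [0,0,0.14],
    [0,0,0.209],
    [0,0,0.262],
    [0,0,0.262]
  ],
  "grip": [0,0,0,0,0]
}}

```text
clock: 5.55
tool_pos: [528.8, -111.1, 113.3]
ee_rot: [-3.141, -0.001, -1.342]
contact_force: [1.0, 0.8, 0.2]
gripper_width: 0.002
```

>>> {"method": "jog_arm", "body": {
  "slide": [
    [0.1,0.31,0],
    [0.18,0.63,0],
    [0.24,0.95,0],
    [0.26,1.2,0],
    [0.26,1.2,0]
  ],
  "angular": [
    [0,0,0.07],
    [0,0,0.14],
    [0,0,0.209],
    [0,0,0.262],
    [0,0,0.262]
  ],
  "grip": [0,0,0,0,0]
}}

```text
clock: 6.05
tool_pos: [518.6, -115.9, 113.3]
ee_rot: [-3.138, -0.0, -1.604]
contact_force: [4.9, 1.0, -1.9]
gripper_width: 0.001
```

Same contact signature at -92°, so the dial is on click 3. Last push, to -106°.

>>> {"method": "jog_arm", "body": {
  "slide": [
    [0.05,0.16,0],
    [0.1,0.31,0],
    [0.14,0.47,0],
    [0.18,0.63,0],
    [0.21,0.79,0],
    [0.24,0.95,0],
    [0.25,1.11,0],
    [0.25,1.11,0]
  ],
  "angular": [
    [0,0,0.035],
    [0,0,0.07],
    [0,0,0.105],
    [0,0,0.14],
    [0,0,0.175],
    [0,0,0.209],
    [0,0,0.244],
    [0,0,0.244]
  ],
  "grip": [0,0,0,0,0,0,0,0]
}}

```text
clock: 6.85
tool_pos: [506.1, -118.2, 112.7]
ee_rot: [3.141, -0.001, -1.847]
contact_force: [0.9, -0.2, -0.2]
gripper_width: -0.0
```

The force dropped, so it snapped into click 4. Back off, rise and look.

>>> {"method": "jog_arm", "body": {
  "slide": [
    [0,-1.0,0],
    [0,-1.5,0],
    [0,-1.5,-4],
    [0,-1.5,-8],
    [0,-2.5,-10],
    [0,-2.5,-10],
    [0,-2.5,-10]
  ],
  "angular": [
    [0,0,0],
    [0,0,0],
    [0,0,0],
    [0,0,0],
    [0,0,0],
    [0,0,0],
    [0,0,0]
  ],
  "grip": [0,0,0,0,0,0,0]
}}

```text
clock: 7.55
tool_pos: [530.6, -125.0, 212.3]
ee_rot: [3.141, -0.0, -1.849]
contact_force: [0.4, 0.7, 0.0]
gripper_width: 0.0
```

Run:
```python
from h import *
s=robot.read_state();print(s['clock'],s['tool_pos'],s['ee_rot'],s['contact_force'],s['joints'])
p=robot.camera_params("wrist");im=robot.capture("wrist"); cv2.imwrite("pics/w3.png",cv2.convertScaleAbs(im[:,:,::-1],alpha=1.6))
import pickle;pickle.dump(p,open("w3.p","wb"))
for k in range(3,6):
  a=np.radians(5.3-30*k); print(k,proj("wrist",[503+54*np.cos(a),-72+54*np.sin(a),122],p))
print(proj("wrist",[503,-72,120],p),proj("wrist",[535.5,73,95],p))
```

```text
7.55 [ 530.6265131  -125.02519343  212.28005401] [ 3.14137798e+00 -4.41024899e-05 -1.84887480e+00] [0.40060765 0.67627704 0.02176105] [-3.67897284e-01 -1.20223620e-01  1.82707890e+00 -6.37678990e-05
  1.43494722e+00  1.48098616e+00]
3 [292.01143825 239.84866026]
4 [295.33507275 269.86050094]
5 [282.10252806 295.71470332]
[232.14191319 260.03566234] [ 77.88083096 255.2638402 ]
```

View pics/w3.png

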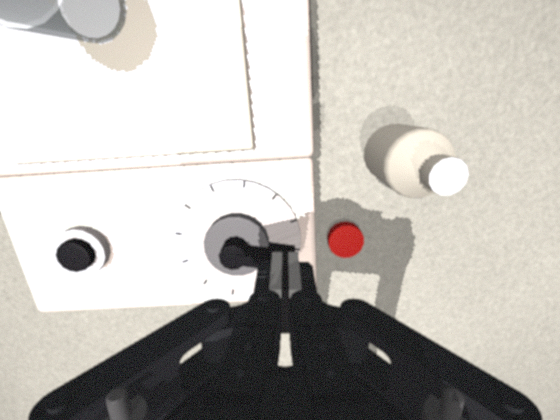

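Blade now points to the -y side, but the finger hides its end, so click 3 versus 4 can't be told here. I'll move over the button (clear of the dial) and look again.

>>> {"method": "jog_arm", "body": {
  "slide": [
    [-19.2,5.0,0],
    [-19.2,5.0,0],
    [-19.2,5.0,0],
    [-19.2,5.0,0],
    [-19.2,5.0,0],
    [-19.2,5.0,0],
    [-19.2,5.0,0],
    [-19.2,5.0,0]
  ],
  "angular": [
    [0,0,0],
    [0,0,0],
    [0,0,0],
    [0,0,0],
    [0,0,0],
    [0,0,0],
    [0,0,0],
    [0,0,0]
  ],
  "grip": [0,0,0,0,0,0,0,0]
}}

```text
clock: 8.4
tool_pos: [534.9, 72.1, 211.7]
ee_rot: [3.14, -0.001, -1.851]
contact_force: [-0.3, 0.2, 0.0]
gripper_width: -0.0
```

Run:
```python
from h import *
s=robot.read_state();print(s['clock'],s['tool_pos'],s['ee_rot'],s['contact_force'])
p=robot.camera_params("wrist");im=robot.capture("wrist");t=robot.capture("top")
a=cv2.resize(im[130:380,250:530],(560,500));b=cv2.resize(t[190:315,280:340],(240,500))
cv2.imwrite("pics/w4.png",cv2.convertScaleAbs(np.hstack([a,b])[:,:,::-1],alpha=1.5))
f=lambda x:(proj("wrist",x,p)-[250,130])*2
for k in range(3,6):
  q=np.radians(5.3-30*k); print(k,f([503+54*np.cos(q),-72+54*np.sin(q),122]))
print(f([503,-72,120]),f([535.5,73,95]))
```

```text
8.4 [534.90374074  72.06307258 211.73081785] [ 3.14044944e+00 -5.78568250e-04 -1.85147309e+00] [-0.31227413  0.15841255  0.02412277]
3 [584.7097747   98.97150661]
4 [573.45526784 167.52943941]
5 [529.49560098 226.39265118]
[439.81501289 146.53377363] [ 64.69298465 148.57889744]
```

View pics/w4.png

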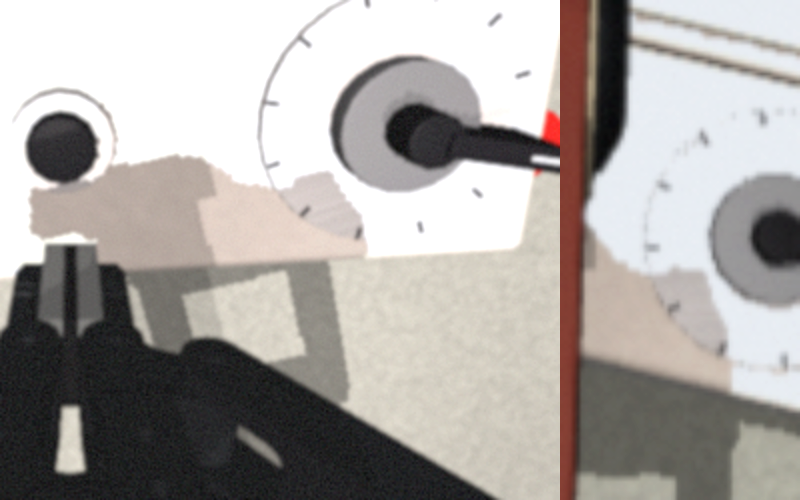

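Nine viewed. Hub top is at crop (435,141) and the blade runs through (550,160), a slope of 9.4°. Click 4 predicts 8.9° and click 3 about -18°, so the dial is at four clicks. The button, at crop (62,148), is about 1 mm from its predicted place. Descend onto it.

>>> {"method": "jog_arm", "body": {
  "slide": [
    [-0.2,0,3],
    [-0.2,0,6],
    [-0.2,0,8.5],
    [-0.2,0,9.5],
    [-0.2,0,9.5],
    [-0.2,0,9.5]
  ],
  "angular": [
    [0,0,0],
    [0,0,0],
    [0,0,0],
    [0,0,0],
    [0,0,0],
    [0,0,0]
  ],
  "grip": [0,0,0,0,0,0]
}}

```text
clock: 9.1
tool_pos: [536.5, 75.0, 118.7]
ee_rot: [-3.14, 0.0, -1.85]
contact_force: [-0.4, -0.5, 0.4]
gripper_width: -0.001
```

>>> {"method": "jog_arm", "body": {
  "slide": [
    [0,0,0.2],
    [0,0,0.4],
    [0,0,0.6],
    [0,0,0.6]
  ],
  "angular": [
    [0,0,0],
    [0,0,0],
    [0,0,0],
    [0,0,0]
  ],
  "grip": [0,0,0,0]
}}

```text
clock: 9.5
tool_pos: [535.7, 75.4, 111.5]
ee_rot: [-3.142, 0.0, -1.849]
contact_force: [-0.4, -0.5, -0.0]
gripper_width: -0.0
```

>>> {"method": "jog_arm", "body": {
  "slide": [
    [0,0,0.15],
    [0,0,0.3],
    [0,0,0.4],
    [0,0,0.4]
  ],
  "angular": [
    [0,0,0],
    [0,0,0],
    [0,0,0],
    [0,0,0]
  ],
  "grip": [0,0,0,0]
}}

```text
clock: 9.9
tool_pos: [535.9, 75.3, 107.8]
ee_rot: [-3.141, 0.0, -1.85]
contact_force: [-0.8, -0.2, 2.1]
gripper_width: 0.001
```

>>> {"method": "jog_arm", "body": {
  "slide": [
    [0,0,0.15],
    [0,0,0.3],
    [0,0,0.3],
    [0,0,0.3]
  ],
  "angular": [
    [0,0,0],
    [0,0,0],
    [0,0,0],
    [0,0,0]
  ],
  "grip": [0,0,0,0]
}}

```text
clock: 10.3
tool_pos: [535.9, 75.4, 104.8]
ee_rot: [-3.141, 0.0, -1.849]
contact_force: [-0.8, 0.6, 4.6]
gripper_width: -0.001
```

>>> {"method": "jog_arm", "body": {
  "slide": [
    [0,0,0.1],
    [0,0,0.2],
    [0,0,0.2],
    [0,0,0.2]
  ],
  "angular": [
    [0,0,0],
    [0,0,0],
    [0,0,0],
    [0,0,0]
  ],
  "grip": [0,0,0,0]
}}

```text
clock: 10.7
tool_pos: [535.9, 75.4, 103.9]
ee_rot: [-3.142, 0.0, -1.849]
contact_force: [-3.9, -0.5, 11.1]
gripper_width: -0.001
```

The force climbed linearly to about 5 N, then jumped to 11 N with little motion, so the button is on its stop. Release and withdraw.

>>> {"method": "jog_arm", "body": {
  "slide": [
    [0,0,-0.5],
    [0,0,-2],
    [0,0,-6],
    [0,0,-10],
    [0,0,-14],
    [8,0,-14],
    [8,0,-14],
    [8,0,-14],
    [8,0,-14]
  ],
  "angular": [
    [0,0,0],
    [0,0,0],
    [0,0,0],
    [0,0,0],
    [0,0,0],
    [0,0,0],
    [0,0,0],
    [0,0,0],
    [0,0,0]
  ],
  "grip": [0,0,0,0,0,0,0,0,0]
}}

```text
clock: 11.6
tool_pos: [513.4, -1.9, 242.5]
ee_rot: [3.141, 0.0, -1.851]
contact_force: [-0.2, -0.3, 0.1]
gripper_width: -0.001
```

Run:
```python
from h import *
s=robot.read_state();print(s['clock'],s['tool_pos'],s['contact_force'])
p=robot.camera_params("wrist");im=robot.capture("wrist")
cv2.imwrite("pics/w5.png",cv2.convertScaleAbs(im[:,:,::-1],alpha=1.5))
f=lambda x:proj("wrist",x,p)
for k in range(3,6):
  q=np.radians(5.3-30*k); print(k,f([503+54*np.cos(q),-72+54*np.sin(q),122]))
print(f([503,-72,120]),f([535.5,74,98]))
```

```text
11.6 [513.39172152  -1.94791732 242.45659499] [-0.23717993 -0.27244335  0.06085754]
3 [423.83420536 171.30491798]
4 [422.72584956 202.1380404 ]
5 [406.41375162 228.80815233]
[362.86727024 192.70437365] [201.858061   195.61580116]
```

View pics/w5.png

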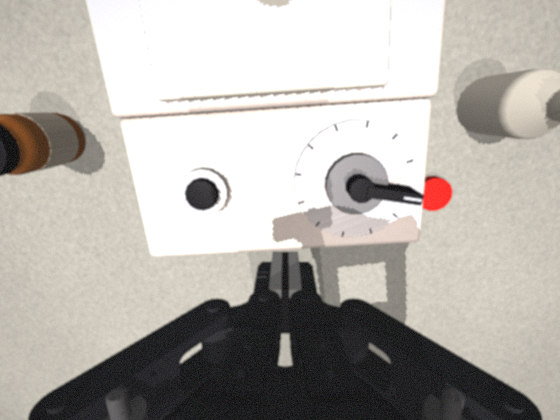

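Ten viewed. Hub at (361,187) and tip at (422,197) give a vector of (61,10); click 4 predicts (60,9). The button stands up at (202,193), and the jar, bottle and cap are undisturbed.

```bash
python3 -c "
from bench import robot
print(robot.job_done())"
```

```text
the job is handed in; nothing more can be done
None
```

I turned the power dial four clicks clockwise by pushing the blade with the closed fingertips, then pressed the start button once and let it come back up. The job was handed in about 12 s into the 51 s limit.

- **Dial:** Each click I tested gave the expected force. About 4.5–5 N came back a quarter step past clicks 2 and 3, and it dropped to nothing after each snap. The last picture shows the blade within about 1 px of where click 4 should be. One earlier view, with the finger hiding the blade end, could not tell click 3 from 4, so I looked again from over the button before pressing it.
- **Button:** The force rose to about 5 N over the travel, then jumped to 11 N with almost no movement, so it was against its stop. The last picture shows it standing up again.
- **Other items:** The jar, bottle and cap look undisturbed in the last picture. The beaker was mostly out of that view, but nothing came near it.
- **Calibration:** The top and wrist cameras differed by 2–3 mm on the dial axis, so I used the average.

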